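# Turn the two-window marking template over onto its brick

### The job

Two bricks lie in marking jigs, each with a hinged wooden template standing half raised beside its spine. Using fingertips only, push the template that has two windows up over its spine and press it down flat over its brick on the other side, without pinching it between the fingers and without letting it slam. Leave the template with one window as it stands, move neither brick nor anything else on the bench, and finish clear of everything.

Things in the scene. Friction and masses are not known exactly. Their poses are not given: they have to be found in the camera images.
- two_jig: base of the jig whose template has TWO windows side by side. Fixed; plywood 240 mm (x) by 200 mm (y, -70 to +130), 12 mm thick, with an upright spine board along x over the origin (180 mm long, 14 mm thick, top at 66 mm). Origin on the bench under the spine's middle, z up; the brick lies on the +y side, the template starts raised on the -y side and is to lie on the +y side
- two_hinge (a point): middle of the two-window template's hinge axis, 74 mm above the bench; the axis runs along x of the jig
- two_leaf (a joint): angle of the two-window template: 0 = level on the -y side of the spine, 1.571 = upright, 3.142 = level (its stop) on the +y side, over the brick. Starts between 0.45 and 1.15. The hinge is stiff (0.15 N m of friction, about 0.25 N m with the weight of the 0.15 kg leaf): the leaf stays at whatever angle it is left
- two_edge (a point): middle of the free edge of the two-window template, on its back surface, 135 mm from the hinge axis along the leaf. The back (plywood) is the lower surface at the start and the upper one when the leaf has been turned over: the side to push on
- two_brick: red brick, 192 x 102 x 56 mm, loose on the base board of the two-window jig, 12 to 68 mm above the bench; 2 mm remain between it and the template when that lies flat. Origin at the middle of its underside
- one_jig: base of the other jig, the same in all but its template, which has ONE large window (72 x 60 mm, no middle bar)
- one_edge (a point): middle of the free edge of the one-window template, on its back surface, 135 mm from its hinge axis
- one_leaf (a joint): angle of the one-window template, measured as for the other; it starts between 0.45 and 1.15 and is to be left alone
- one_brick: red brick, 198 x 103 x 56 mm, loose in the one-window jig; origin at the middle of its underside
- cup: loose enamel mug, 78 mm high, 70 mm across; origin under its middle
- wedge: loose hardwood wedge, 36 x 130 x 28 mm; origin under its middle
- rule: loose folded wooden rule, 22 x 204 x 16 mm; origin under its middle
- chisel: loose steel chisel, 21 x 152 x 21 mm; origin under its middle
- two_rail (a point): middle of the back surface of the solid rail, 40 mm wide, along the template's free edge; 115 mm from the hinge axis. The leaf is 8 mm thick, its middle plane through the hinge axis; it is 110 mm wide along the spine and reaches from 10 to 135 mm from the axis; two windows, 28 x 60 mm, lie 35 to 95 mm from the axis, either side of a 16 mm middle bar

How it is judged:
At the end, for the whole second after the job is handed in: the two-window template lies flat over its brick (within 0.07 rad of its stop, about 9 mm at the free edge) and at rest; its brick is within 10 mm, and the free edge of the one-window template within 20 mm, of where it was (value of joint two_leaf above 3.07 rad and velocity of joint two_leaf below 0.05 rad/s and distance of two_brick from where it was at the start of the episode below 0.01 m and distance of one_edge from where it was at the start of the episode below 0.02 m); the robot touches nothing.
It fails at once if the two-window template is pinched (fingers bear with over 5 N on its front and its back at once) (contact force between each of two_leaf_c0, two_leaf_c5 and the fingers above 5 N or contact force between each of two_leaf_c1, two_leaf_c6 and the fingers above 5 N or contact force between each of two_leaf_c2, two_leaf_c7 and the fingers above 5 N or contact force between each of two_leaf_c3, two_leaf_c8 and the fingers above 5 N or contact force between each of two_leaf_c4, two_leaf_c9 and the fingers above 5 N).
It fails at once if the two-window template slams (swings faster than 4 rad/s) (velocity of joint two_leaf above 4 rad/s).
It fails at once if the one-window template is moved (free edge by over 20 mm) (distance of one_edge from where it was at the start of the episode above 0.02 m).
It fails at once if a brick is shifted or lifted by over 10 mm (distance of any of two_brick, one_brick from where it was at the start of the episode above 0.01 m).
It fails at once if a loose thing on the bench is moved by over 25 mm or lifted (distance of any of cup, wedge, rule, chisel from where it was at the start of the episode above 0.025 m).
It also fails if it takes over 45 s, if anything falls off the work surface, if the arm or the gripper's body presses on something with over 40 N, if the wrist force passes 120 N, or if a joint passes its speed limit or range.

### The arm

A 7-joint arm with a two-finger parallel gripper is mounted at the origin on the work surface; the furniture and walls round the work are solid. World frame = base frame: x ahead of the robot, y to its left, z up, the work surface at z = 0. Lengths are in m, angles in rad, forces in N, time in s.
With the tool pointing down it reaches from about 0.4 to 0.875 m from the base axis. Payload 19.3 kg.
Tool frame: the origin (TCP) lies between the finger pads; the fingertips stand 22 mm ahead of it and the grasp point (between the pads) lies 3 mm ahead of it; z points along the fingers, y is the line along which they close (so a half turn about z gives the same grasp; the last joint's range is limited). The gripper opens to 85 mm and grips with 20 to 120 N. Pads are 22 mm wide; open, the fingers measure 114 mm over their backs; the gripper's body (76 mm by 85 mm) begins 54 mm behind the grasp point. The pads swing forward as they close: fully open they stand 13 mm farther back than shut.
Start: joints at [1.045, 0.521, -0.036, 1.599, 0.021, 1.021, -0.113], TCP at [0.275, -0.561, 0.253] pointing down, gripper open.
Joint ranges: [-2.91, 2.91], [-0.3, 2.13], [-1.5, 1.42], [0.17, 2.43], [-1.26, 4.41], [0.16, 1.93], [-2.52, 2.52]. Speed limits (rad/s): [1.89, 1.89, 2.39, 2.39, 3.01, 3.01, 3.01].

### API

Orientations are given as a rotation vector (axis times angle).
In Python, from cell import sense, read_camera, get_calibration, order gives the robot as it stands. The module is installed in compiled form; this text tells all that it offers.
- The arm moves only by the shell command python3 -m handwheel 'ROWS' [FORCE]. ROWS is text: rows parted by semicolons, each of 5 numbers parted by spaces: the finger opening in cm, from 0 to 8.54, then the shift along the tool's x, y, z in cm, then the turn about the tool's z in rad. In form: claw x y z turn; .... A call has 1 to 20 rows; each row shifts and turns the commanded pose from where the row before left it, along the tool's axes as they then stand; what a row does not reach is not made up. A row lasts 1/8 s, in which the tool goes at most 62.5 mm and 10.7 degrees, less where a joint would pass 70% of its speed; a pose out of reach is approached as far as the arm can. A call is refused whole if a number of a shift passes 6.25 or a number of a turn 0.188, either way. A call with a gripper value outside its range is refused whole. The fingers move at their own pace and stop on an object; FORCE is the grip in N (left out, the last holds). Time passes only in rows, so rows that do not move let the fingers close. It gives the time, the measured TCP pose, the force, the opening and the grip force at its end, in the units of the state.
- sense(): the state, without advancing time (a new reading comes with each control period).
- read_camera(name): name is "scene" or "top"; returns (picture, depth): 420x560x3 uint8, blue, green, red; 420x560 float32, m along the optical axis (not along the pixel's ray), 0 where there is no reading.
- get_calibration(name): a dict with "fx", "fy", "cx", "cy" (pixels), "k1" (the pictures are not rectified: a ray, as slopes to the right and down, at radius r is drawn at 1 + k1 r^2 times it, then the intrinsics apply), "position" and "rotation" of the camera in the world. Camera axes: x right, y down, z forward; pixel columns grow to the right and rows downward; lengths in m; the calibration is good to about 2 mm. A picture is of the moment at which its call begins. get_calibration takes no time and is no camera call.
- order.job_done(): hands the job in; it is judged then, once.
The state is a dict: "t": time; "q": joint angles; "qd": joint speeds; "joint_torque": joint torques, N m; "tool_pos": TCP position; "ee_rot": TCP orientation; "force": force on the tool from outside, world axes, zero at the start; "torque": the same for the moment, N m; "width": opening from 0.0 (shut) to 1.0 (fully open); "grasp_force": force on a finger pad.
Only numpy, scipy, OpenCV 4.12 (cv2) and the standard library are available. Lean on these libraries where they do the work, as an engineer would, in place of code of your own. Each camera call takes 0.05 s, during which the arm holds its last target. There are 200 camera calls.

## Working session

There is one attempt and no reset: what is moved stays moved. The work goes in short steps, Python scripts to look and compute and a shell command to move; the robot and the scene stay as the last step left them, time stands still between calls to the robot, and variables do not carry over. Pictures are saved under pics/ and viewed, at most 10 in all, crops included, and the job is handed in when it is done.

```bash
mkdir -p pics
cat > h.py <<'E'
import numpy as np, cv2
from cell import *
from scipy.spatial.transform import Rotation as R
def cam(n):
    im,d=read_camera(n); np.savez('%s.npz'%n,im=im,d=d); return im,d
def rot(c):
    r=np.array(c['rotation'],float); return r if r.shape==(3,3) else R.from_rotvec(r).as_matrix()
def pix2w(n,uv,d):
    c=get_calibration(n); K=np.array([[c['fx'],0,c['cx']],[0,c['fy'],c['cy']],[0,0,1.]])
    uv=np.array(uv,float); p=cv2.undistortPoints(uv.reshape(-1,1,2),K,np.array([c['k1'],0,0,0.])).reshape(-1,2)
    z=np.array([np.median(d[int(v)-1:int(v)+2,int(u)-1:int(u)+2]) for u,v in uv])
    P=np.c_[p,np.ones(len(p))]*z[:,None]
    return P@rot(c).T+np.array(c['position'])
E
python3 - <<'E'
from h import *
for n in('scene','top'):
    im,d=cam(n); cv2.imwrite(f'pics/{n}0.png',cv2.resize(im,(800,600)))
    print(get_calibration(n))
s=sense();print(s)
E
```

```text
{'fx': 408.7521718020333, 'fy': 408.7521718020333, 'cx': 283.26590178218095, 'cy': 206.2734282883874, 'k1': -0.040027926965414386, 'position': array([-0.16052948,  0.69563608,  1.1541173 ]), 'rotation': array([-1.04833285,  2.48444822, -0.96349824])}
{'fx': 479.5578052966398, 'fy': 479.5578052966398, 'cx': 280.01714076505885, 'cy': 205.6266453606929, 'k1': -0.0958154296128492, 'position': array([0.32614377, 0.01866072, 1.39519094]), 'rotation': array([-2.16560976,  2.10753343, -0.18446485])}
{'t': 0.1, 'q': array([ 1.04481128,  0.5219537 , -0.03632799,  1.59989967,  0.02121242,
        1.02112884, -0.11280839]), 'qd': array([ 6.12044070e-04, -1.58786258e-03,  2.83935452e-04, -6.91301258e-05,
        2.72026252e-04, -7.51242471e-05,  2.70065471e-04]), 'joint_torque': array([ 3.19389015e-03, -9.28494859e+01,  1.98384449e+00, -3.70535481e+01,
        1.80663174e-02,  5.27196040e-03,  8.14772761e-06]), 'tool_pos': array([ 0.27495814, -0.56097596,  0.2528021 ]), 'ee_rot': array([-3.05943826e+00, -7.09527874e-01,  4.77879808e-04]), 'force': array([-0.03974756, -0.15336491, -1.47587326]), 'torque': array([ 0.05679204, -0.04676494,  0.03016085]), 'grasp_force': 0.0, 'width': 0.9969918139267259}
```

View pics/scene0.png

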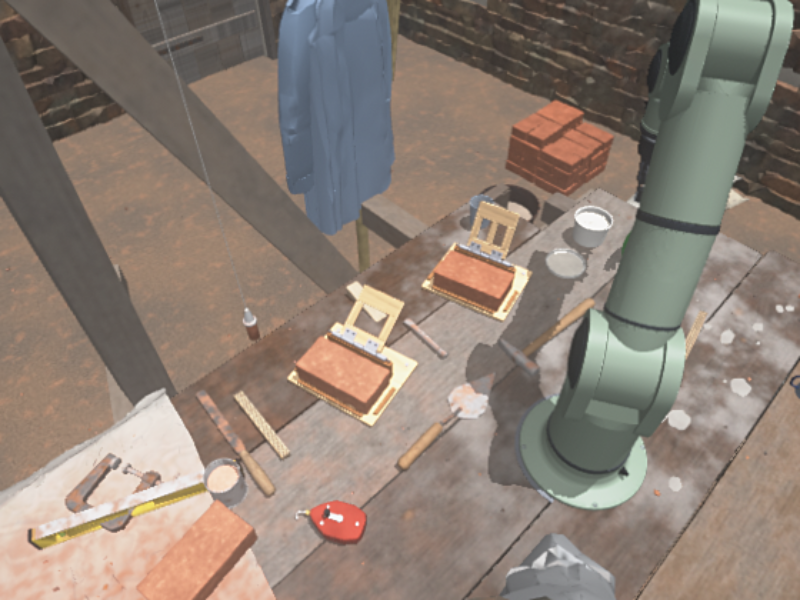

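View pics/top0.png

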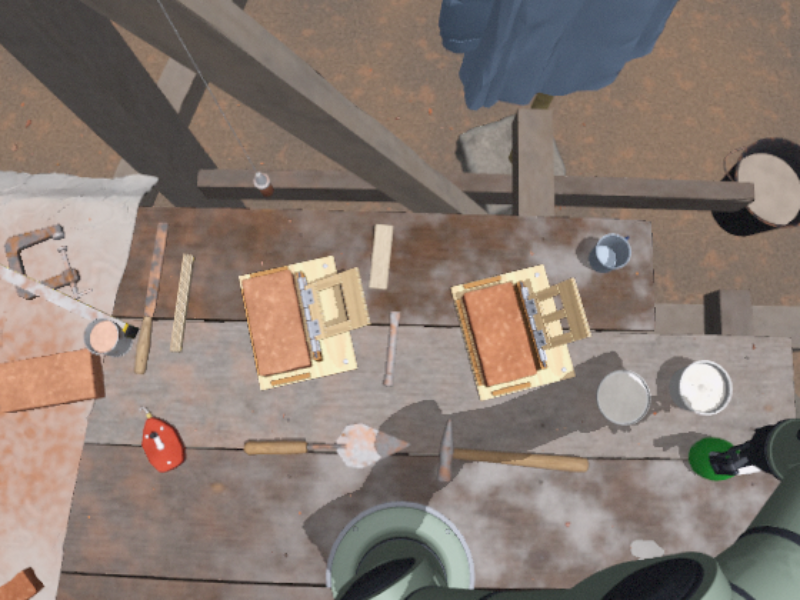

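The two-window jig is the right one in the top view (800-px picture: leaf at about 560,315, brick at 500,335). The mug is at (612,252), and the one-window jig is on the left at (300,320). I'll enlarge the two-window jig.

Run:
```python
from h import *
f=np.load('top.npz');im,d=f['im'],f['d']
c=im[178:288,305:445]; cv2.imwrite('pics/c1.png',cv2.resize(c,None,fx=5.5,fy=5.4,interpolation=cv2.INTER_CUBIC))
# point cloud
vv,uu=np.mgrid[180:285,312:420]; uv=np.c_[uu.ravel(),vv.ravel()]
K=get_calibration('top')
P=[];
Kc=np.array([[K['fx'],0,K['cx']],[0,K['fy'],K['cy']],[0,0,1.]])
p=cv2.undistortPoints(uv.astype(float).reshape(-1,1,2),Kc,np.array([K['k1'],0,0,0.])).reshape(-1,2)
P=np.c_[p,np.ones(len(p))]*d[uv[:,1],uv[:,0]][:,None]@rot(K).T+K['position']
m=(P[:,2]>0.06)&(P[:,2]<0.075)
hsv=cv2.cvtColor(im,cv2.COLOR_BGR2HSV)[uv[:,1],uv[:,0]]
red=m&((hsv[:,0]<12)&(hsv[:,1]>110))
B=P[red];print('brick',len(B),B.mean(0),cv2.minAreaRect((B[:,:2]*1000).astype(np.float32)))
hi=P[P[:,2]>0.085];print(len(hi),hi.min(0),hi.max(0))
c0=hi.mean(0);U,S,V=np.linalg.svd(hi-c0);print('leaf normal',V[2],S,c0)
g=P[(P[:,2]<0.003)&(P[:,2]>-.01)];print('bench',np.median(g[:,2]) if len(g) else 0)
b=P[(P[:,2]<0.02)&(P[:,2]>.007)];print('board',np.median(b[:,2]),cv2.minAreaRect((b[:,:2]*1000).astype(np.float32)))
```

```text
brick 2217 [ 0.4773384  -0.18096654  0.06522879] ((479.342041015625, -185.78744506835938), (187.6107177734375, 110.19854736328125), 15.766613960266113)
1227 [ 0.32614377 -0.3246557   0.08505099] [0.56891698 0.01866072 1.39519094]
leaf normal [-0.06438613  0.97129778 -0.22898702] [8.60973687 1.16229777 0.9919483 ] [ 0.50059603 -0.27079522  0.19034579]
bench -0.0021010697488206276
board 0.010973340417568589 ((491.3884582519531, -237.939208984375), (319.04730224609375, 296.80206298828125), 89.36465454101562)
```

View pics/c1.png

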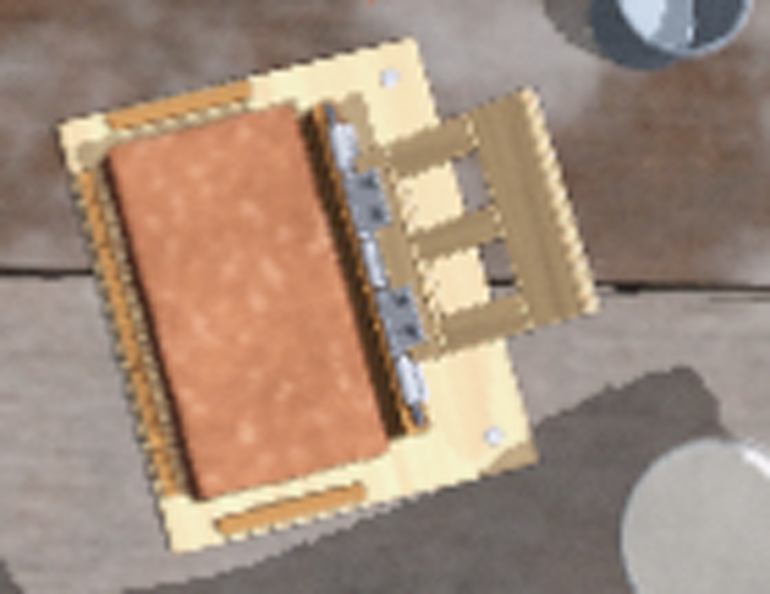

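Run:
```python
from h import *
f=np.load('top.npz');im,d=f['im'],f['d']
def at(pts,z):
    pts=np.array(pts,float);uv=np.c_[305+pts[:,0]/5.5,178+pts[:,1]/5.4]
    dd=np.ones_like(d); Q=pix2w('top',uv,dd); o=get_calibration('top')['position']
    r=Q-o; return o+r*((z-o[2])/r[:,2])[:,None]
bc=at([(412,40),(60,125),(170,550),(535,460)],.012);print(bc.round(4))
print('sides',[np.linalg.norm(bc[i]-bc[i-1]) for i in range(4)])
# far x side: corner0 (-y jig, far). find axes: y_jig from corner0->corner1
yj=(bc[1]-bc[0])+(bc[2]-bc[3]);yj/=np.linalg.norm(yj);xj=np.array([yj[1],-yj[0],0]);
C=bc.mean(0); O=C-0.03*yj; O[2]=0
print('yj',yj,'xj',xj,'yaw',np.arctan2(xj[1],xj[0]),'O',O)
print('brick top',[( (p-O)@xj,(p-O)@yj) for p in at([(105,150),(295,105),(390,445),(200,498)],.068)])
pl=np.array([(500,150),(520,200),(545,260),(430,140),(455,230),(480,320),(410,150),(410,260),(500,110)],float)
uv=np.c_[305+pl[:,0]/5.5,178+pl[:,1]/5.4]
Q=pix2w('top',uv,d); q=np.c_[(Q-O)@xj,(Q-O)@yj,Q[:,2]];print(q.round(4))
a=np.arctan2(q[:,2]-.074,-q[:,1]);print('ang',a, np.hypot(q[:,2]-.074,q[:,1]))
for z in(.15,.16,.17,.18,.19):
  e=at([(525,90),(595,308)],z);print(z,[((p-O)@xj,(p-O)@yj) for p in e])
np.savez('jig.npz',O=O,xj=xj,yj=yj)
# mug & other
print('mug',pix2w('top',[(612*.7,252*.7),(630*.7,238*.7)],d))
```

```text
[[ 0.6282 -0.28    0.012 ]
 [ 0.5755 -0.0906  0.012 ]
 [ 0.3482 -0.1514  0.012 ]
 [ 0.4002 -0.3439  0.012 ]]
sides [np.float64(0.23681244649143438), np.float64(0.19666099841384646), np.float64(0.2352359176323485), np.float64(0.1994183159455093)]
yj [-0.26430887  0.96443809  0.        ] xj [0.96443809 0.26430887 0.        ] yaw 0.26748724046218336 O [ 0.4959375  -0.24540677  0.        ]
brick top [(np.float64(0.09079094233395944), np.float64(0.11618498461965719)), (np.float64(0.09064929316573646), np.float64(0.015020941759509436)), (np.float64(-0.09200617373769808), np.float64(0.01496330828395594)), (np.float64(-0.09483115227241241), np.float64(0.11525887914433354))]
[[ 0.0322 -0.0532  0.1676]
 [ 0.006  -0.0544  0.1721]
 [-0.0252 -0.056   0.1789]
 [ 0.0488 -0.0308  0.1333]
 [ 0.0025 -0.031   0.1312]
 [-0.0435 -0.0309  0.1304]
 [ 0.0481 -0.0241  0.1164]
 [-0.0043 -0.0136  0.0973]
 [ 0.0505 -0.0573  0.1725]]
ang [1.05392241 1.06442887 1.08081687 1.09196844 1.07480226 1.06993921
 1.05356084 1.04276995 1.04424041] [0.1076627  0.11222966 0.11892884 0.06686836 0.06505573 0.06424937
 0.04880
[... 158 characters left out ...]
1648061543))]
0.16 [(np.float64(0.05869434554967441), np.float64(-0.07551165297224965)), (np.float64(-0.05242851940564757), np.float64(-0.07840994682295659))]
0.17 [(np.float64(0.0574584677933703), np.float64(-0.07247514765328224)), (np.float64(-0.05276475596820782), np.float64(-0.07534997716529779))]
0.18 [(np.float64(0.05622259003706608), np.float64(-0.06943864233431479)), (np.float64(-0.053100992530768006), np.float64(-0.07229000750763896))]
0.19 [(np.float64(0.05498671228076195), np.float64(-0.06640213701534742)), (np.float64(-0.05343722909332822), np.float64(-0.06923003784998007))]
mug [[ 6.62132820e-01 -4.29694558e-01  4.01901526e-03]
 [ 6.94854474e-01 -4.70923746e-01  2.17314882e-04]]
```

```bash
python3 - <<'E'
from h import *
f=np.load('top.npz');d=f['d'];j=np.load('jig.npz')
for n,u,v in(('disk',625,398),('bowl',705,388),('bowlrim',705,368),('mugrim',596,262),('coat',520,100),('beam',430,170),('beam2',600,190),('block',730,310)):
    P=pix2w('top',[(u*.7,v*.7)],d)[0];print(n,P.round(3),((P-j['O'])@j['xj']).round(3),((P-j['O'])@j['yj']).round(3))
E
python3 -m handwheel '0 0 0 0 0.188; 0 2 0 0 0' 30
```

```text
disk [ 0.358 -0.45   0.003] -0.187 -0.161
bowl [ 0.379 -0.598  0.052] -0.206 -0.309
bowlrim [ 0.419 -0.599  0.052] -0.168 -0.321
mugrim [ 0.629 -0.381  0.049] 0.093 -0.166
coat [ 1.067 -0.263 -0.138] 0.546 -0.168
beam [ 0.856 -0.046 -0.069] 0.4 0.097
beam2 [ 0.886 -0.488 -0.256] 0.312 -0.337
block [ 0.553 -0.706 -0.043] -0.067 -0.459
t: 0.35
tool_pos: [0.2936, -0.5562, 0.2531]
ee_rot: [-3.114, -0.415, 0.002]
force: [0.6, -0.2, -0.0]
width: 0.6
grasp_force: 0.0
```

```bash
python3 -m handwheel '0 4 -1.5 0 0; 0 5 -2 0 0; 0 5 -2 0 0; 0 5 -2 0 0; 0 5 -2 0 0; 0 3.6 -1.6 0 0; 0 0 0 2 0; 0 0 0 3 0; 0 0 0 1.6 0; 0 0 0 0 0; 0 0 0 0 0'
python3 - <<'E'
from h import *
j=np.load('jig.npz');s=sense();p=s['tool_pos']-j['O'];print(p@j['xj'],p@j['yj'],p[2],s['force'],s['width'])
im,d=cam('scene');cv2.imwrite('pics/s1.png',cv2.resize(im[120:240,260:420],(800,600),interpolation=cv2.INTER_CUBIC))
E
```

```text
t: 1.72
tool_pos: [0.5316, -0.3759, 0.1882]
ee_rot: [3.113, 0.421, 0.001]
force: [0.1, 0.2, 0.9]
width: 0.003
grasp_force: 0.0
-0.00011907797876440747 -0.13526219561035918 0.18824824429750622 [0.14768777 0.23582546 0.86113678] 0.0030193192139039804
```

View pics/s1.png

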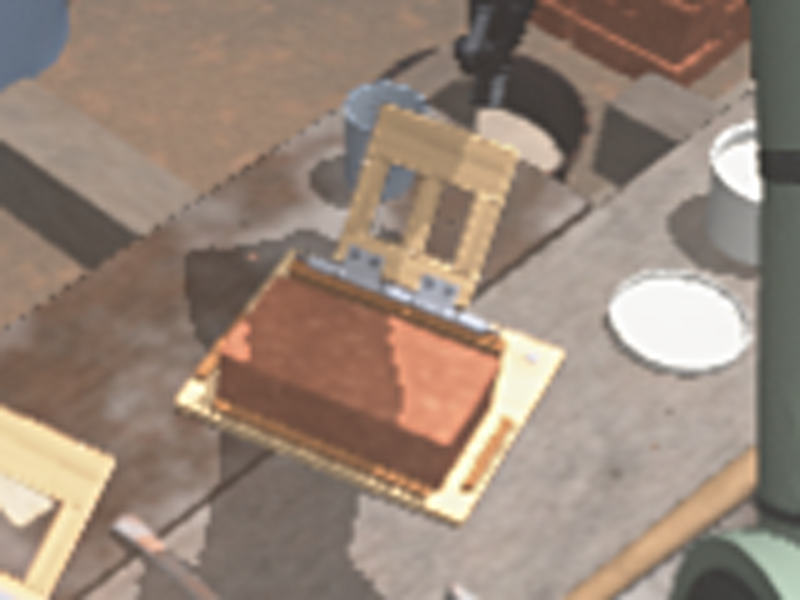

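The fingertip (about 490,105) is behind the leaf and clear of it and the mug. Next I push.

```bash
cat > st.py <<'E'
from h import *
j=np.load('jig.npz');s=sense();p=s['tool_pos']-j['O'];print('tcp',p@j['xj'],p@j['yj'],'tip z',p[2]-.022,s['force'].round(2))
im,d=cam('top');vv,uu=np.mgrid[170:290,300:430];uv=np.c_[uu.ravel(),vv.ravel()].astype(float)
E
python3 -m handwheel '0 0 -1 0 0; 0 0 -1 0 0; 0 0 -1 0 0; 0 0 -1 0 0; 0 0 -1 0 0; 0 0 -1 0 0; 0 0 -1 0 0; 0 0 -1 0 0; 0 0 0 0 0' && python3 st.py
python3 - <<'E'
from h import *
im=cam('scene')[0];cv2.imwrite('pics/s2.png',cv2.resize(im[120:240,260:420],(800,600),interpolation=cv2.INTER_CUBIC))
E
```

```text
t: 2.9
tool_pos: [0.5097, -0.2977, 0.1877]
ee_rot: [-3.113, -0.421, -0.0]
force: [0.0, -0.5, 5.0]
width: 0.002
grasp_force: 3.0
tcp -0.0005119608557964312 -0.054114929970044384 tip z 0.16567747675739683 [ 0.04 -0.52  4.99]
```

View pics/s2.png

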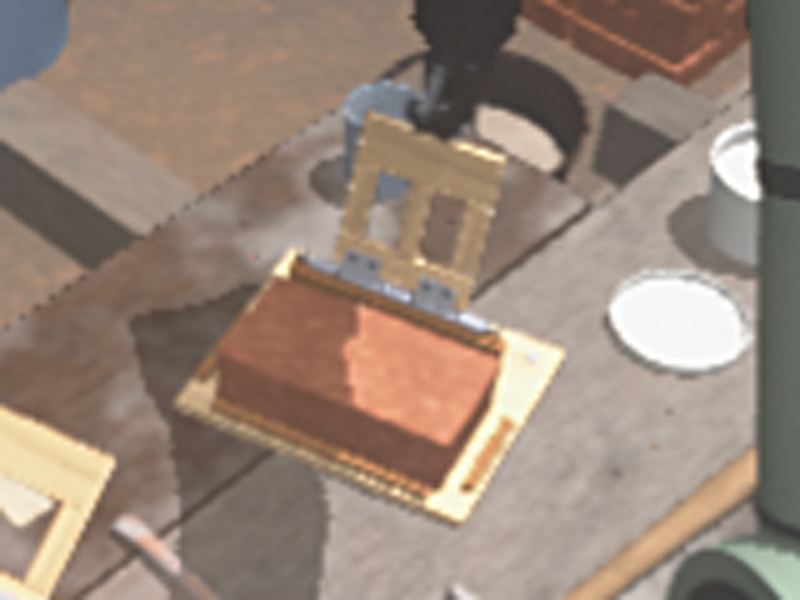

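```bash
python3 -m handwheel '0 0 -0.9 -0.75 0; 0 0 -0.9 -0.75 0; 0 0 -0.9 -0.75 0; 0 0 -0.9 -0.75 0; 0 0 -1.9 0.1 0; 0 0 -1.9 0.4 0; 0 0 -1.8 0.7 0; 0 0 -1.7 0.9 0; 0 0 -1.5 1.2 0; 0 0 0 0 0' && python3 st.py
python3 - <<'E'
from h import *
im=cam('scene')[0];cv2.imwrite('pics/s3.png',cv2.resize(im[120:240,260:420],(800,600),interpolation=cv2.INTER_CUBIC))
E
```

```text
t: 4.25
tool_pos: [0.4764, -0.1777, 0.1832]
ee_rot: [-3.112, -0.422, 0.003]
force: [0.4, -0.6, 0.7]
width: 0.0
grasp_force: 0.0
tcp -0.0009797770004532002 0.07046104111635451 tip z 0.16119346669304085 [ 0.42 -0.63  0.7 ]
```

View pics/s3.png

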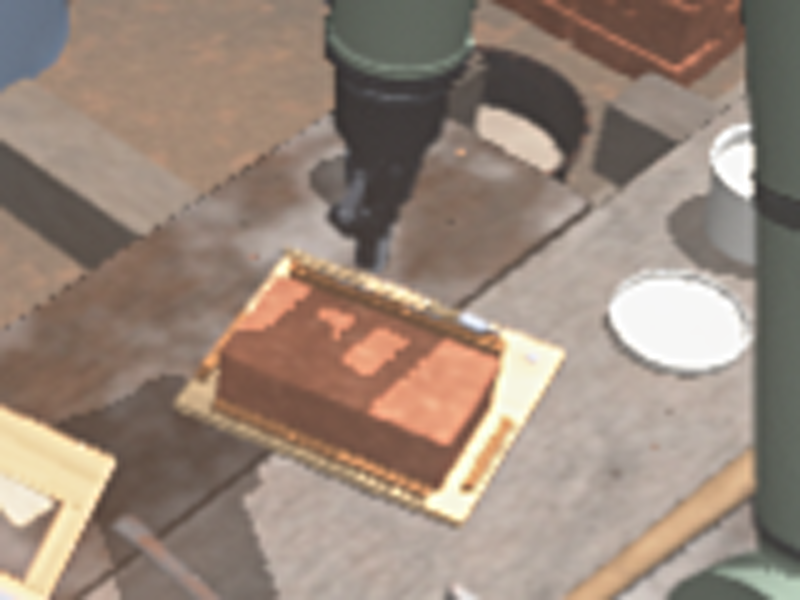

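The leaf is edge-on to this camera at about 45°, and its two-window shadow falls on the brick at (350,335). That matches the plan, so I continue the arc.

```bash
python3 -m handwheel '0 0 -1.3 1.4 0; 0 0 -1.05 1.6 0; 0 0 -0.8 1.75 0; 0 0 -0.5 1.5 0; 0 0 -0.3 1 0; 0 0 0 0.8 0; 0 0 0 0 0' && python3 st.py
python3 - <<'E'
from h import *
im=cam('scene')[0];cv2.imwrite('pics/s4.png',cv2.resize(im[120:240,260:420],(800,600),interpolation=cv2.INTER_CUBIC))
E
```

```text
t: 5.22
tool_pos: [0.4665, -0.1412, 0.1035]
ee_rot: [-3.113, -0.42, 0.001]
force: [0.5, -0.3, 0.2]
width: 0.003
grasp_force: 0.0
tcp -0.0008780334281036031 0.10828022958705158 tip z 0.08152564316427557 [ 0.54 -0.26  0.21]
```

View pics/s4.png

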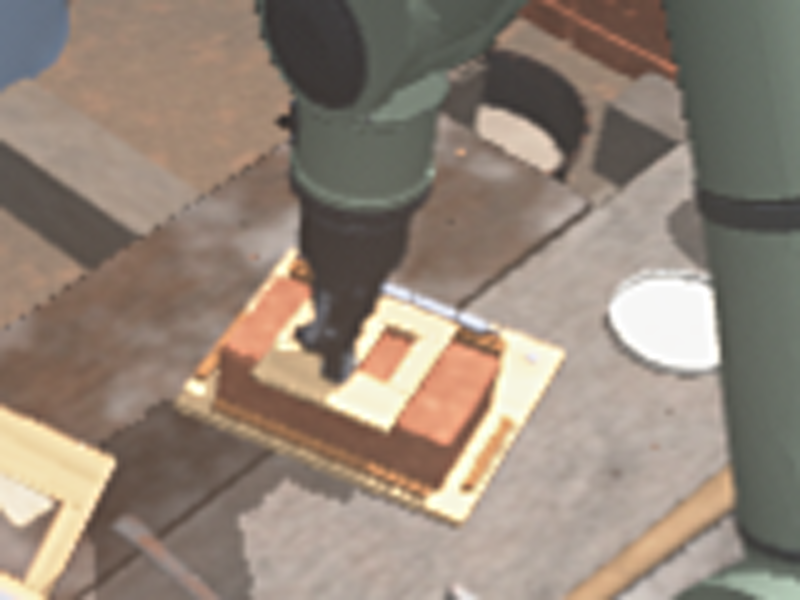

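The leaf is turned over and nearly flat under the fingertips (340,370). Now I press gently.

```bash
python3 -m handwheel '0 0 0 0.2 0; 0 0 0 0.2 0; 0 0 0 0.2 0; 0 0 0 0 0' && python3 st.py
```

```text
t: 5.82
tool_pos: [0.4669, -0.1411, 0.0994]
ee_rot: [3.113, 0.42, 0.002]
force: [-9.9, 2.8, 44.6]
width: 0.003
grasp_force: 22.0
tcp -0.00038646416130082344 0.10828621925221872 tip z 0.07739153892904957 [-9.93  2.84 44.61]
```

The stop is reached: tip at 77 mm, 45 N. I lift clear and check.

```bash
python3 -m handwheel '0 0 0 -0.5 0; 0 0 0 -3 0; 0 0 0 -5 0; 0 0 0 -5 0; 0 0 0 -3 0; 0 -3 3 0 0; 0 -5 4 0 0; 0 -5 5 0 0; 0 -5 5 0 0; 0 -5 5 0 0; 0 -2 4 0 0; 0 0 0 0 0; 0 0 0 0 0' && python3 st.py
python3 - <<'E'
from h import *
j=np.load('jig.npz');f=np.load('top.npz');im,d=f['im'],f['d']
cv2.imwrite('pics/t9.png',cv2.resize(im[150:300,150:450],(800,400),interpolation=cv2.INTER_CUBIC))
vv,uu=np.mgrid[180:285,312:420];uv=np.c_[uu.ravel(),vv.ravel()]
K=get_calibration('top');Kc=np.array([[K['fx'],0,K['cx']],[0,K['fy'],K['cy']],[0,0,1.]])
p=cv2.undistortPoints(uv.astype(float).reshape(-1,1,2),Kc,np.array([K['k1'],0,0,0.])).reshape(-1,2)
P=np.c_[p,np.ones(len(p))]*d[uv[:,1],uv[:,0]][:,None]@rot(K).T+K['position']
x=(P-j['O'])@j['xj'];y=(P-j['O'])@j['yj']
for a,b in((.1,.13),(.02,.033)):
    m=(abs(x)<.05)&(y>a)&(y<b)&(P[:,2]<.2)&(P[:,2]>.03);print(a,np.median(P[m,2]),m.sum())
E
```

```text
t: 7.5
tool_pos: [0.3076, -0.4347, 0.2625]
ee_rot: [-3.113, -0.42, 0.0]
force: [-0.0, -0.3, 0.2]
width: 0.0
grasp_force: 0.0
tcp -0.23170641514323953 -0.13275955713824383 tip z 0.24052455608587506 [-0.01 -0.27  0.18]
0.1 0.07592087377065915 388
0.02 0.0762325669055165 168
```

View pics/t9.png

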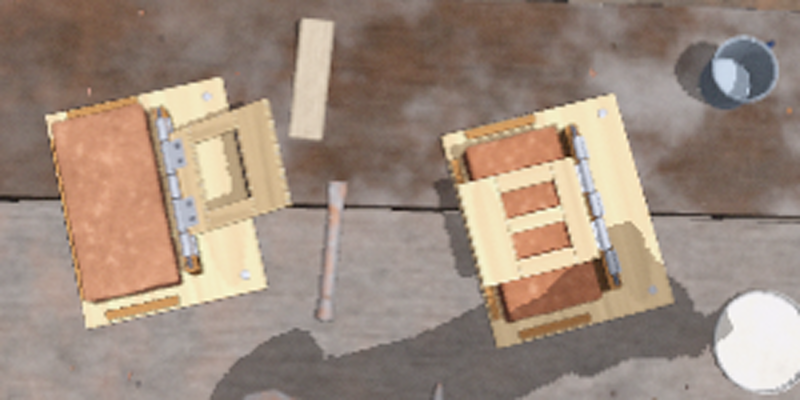

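The template lies level: its rail and hinge sides both measure 76 mm (510,225). The one-window jig at (235,165), the mug and the other loose items are undisturbed, and the arm is clear.

```bash
python3 -c "
from cell import order; print(order.job_done())"
```

```text
the job is handed in; nothing more can be done
None
```

The two-window template is pressed flat over its brick, the one-window template, bricks and loose items looked unmoved in the last picture, and the job is handed in with the arm clear.

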